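Seat the high grinding wheel on its key

TASK

One of the two chisel-sharpening wheels on the bench is still sitting high on its spindle, because the keyway in its hub is out of line with the spindle's key. Turn that wheel by its square hub, keeping it on the spindle, until the keyway drops over the key and the wheel is fully home, then let go. Leave the other wheel, which is already home, as it is.

Things in the scene. Friction and masses are not known exactly. Their poses are not given: they have to be found in the camera images.
- wheel_high_hub (a point): Wheel to seat, 0.6 kg: grey ring, 110 diameter, 14 thick, round a steel hub 60 square, 58 tall, undersides level. Bore 28, with a keyway slot 20 wide reaching 25 from the axis, facing one flat. Point: on the axis, 38 above the underside, 20 below the top; grip here across flats. x to the keyway, z up. It starts resting on the key, leaning up to 5 degrees, point 52 above the shoulder; home 38.
- spindle_high (a point): Its fixed spindle on a round grey housing (170 diameter, 50 high). Point: on the axis at the shoulder (62 above the bench) where a seated wheel rests. x to the key, z up. Shaft 24 thick, ends 76 above the point. Key 10 wide, 14 high on the shoulder, reaching 22 from the axis, hidden by the wheel: a dark groove up the shaft and a steel lug 14 wide, jutting 16 from the housing's rim, mark its side.
- wheel_home_hub (a point): The other wheel, same shape, point and axes, on an identical housing and spindle: already home, so 14 mm lower, its keyway over its key. Leave it alone. (About the first wheel: its keyway starts 40 to 80 degrees counter-clockwise of its key, seen from above; within 10 degrees of the key it drops 14 mm by its own weight when let go, or can be lowered. Sizes here are all in mm.)
Things that resemble listed ones, but are neither listed nor needed, are in the scene too. What is shaped like the part that bears wheel_high_hub but turquoise is not meant. What is shaped like the part that bears spindle_high but turquoise is not meant.

How it is judged (in metres and radians):
At the end, for the whole second after the job is handed in: The high wheel is down on its spindle's shoulder, level (within 6 degrees) and within 4 mm of fully home, centred on the spindle within 10 mm, its keyway over the key (within 26 degrees); the other wheel is within 10 mm of where it was (z of wheel_high_hub in the frame of spindle_high below 0.042 m and horizontal distance between wheel_high_hub and spindle_high below 0.01 m and angle between the x axis of wheel_high_hub and the x axis of spindle_high, either way round below 0.45 rad and angle between wheel_high_hub's own z axis and vertical below 0.1 rad and distance of wheel_home_hub from where it was at the start of the episode below 0.01 m); the robot touches nothing.
It fails at once if the wheel is lifted off its spindle (more than 30 mm above where it started) (z of wheel_high_hub in the frame of spindle_high above 0.082 m).
It fails at once if the other wheel is pulled up or shifted by more than 10 mm (distance of wheel_home_hub from where it was at the start of the episode above 0.01 m).
It also fails if it takes over 32 s, if anything falls off the work surface, if the arm or the gripper's body presses on something with over 40 N, if the wrist force passes 120 N, or if a joint passes its speed limit or range.

ROBOT

A 6-joint arm with a two-finger parallel gripper is mounted at the origin on the work surface. World frame = base frame: x ahead of the robot, y to its left, z up, the work surface at z = 0. Lengths are in m, angles in degrees, forces in N, time in s.
With the tool pointing down it reaches from about 0.3 to 0.75 m from the base axis. Payload 8.5 kg.
Tool frame: the origin (TCP) lies at the very end of the fingers, on their centre line; the grasp point (between the pads) lies 19 mm behind it; z points along the fingers, y is the direction in which the jaws open and shut (so a half turn about z gives the same grasp; the last joint's range is limited). The gripper opens to 85 mm and grips with 20 to 120 N. Pads are 22 mm wide; open, the fingers measure 114 mm over their backs; the gripper's body (76 mm by 85 mm) begins 54 mm behind the grasp point. The pads swing forward as they close: fully open they stand 13 mm farther back than shut.
Start: joints at [-78.398, 21.807, 74.336, -0, 83.858, -12.336], TCP at [0.223, -0.503, 0.231] pointing down, gripper open.
Joint ranges: [-178.18, 178.18], [-50.72, 133.34], [12.68, 142.11], [-81.47, 261.47], [9.98, 163.14], [-165.26, 165.26]. Speed limits (degrees/s): [136.94, 136.94, 180, 180, 180, 180].

INTERFACE

Orientations are given as a 3x3 rotation matrix whose columns are the frame's x, y, z axes.
In Python, from rig import observe, get_image, calibration, close_job gives the robot as it stands.
- The arm moves only by the tool servo_tool, never from a script. Its argument "commands" is a list of rows, each an object with "delta_rot": the turn, a rotation vector about the world's x, y, z in units of 6 degrees (1.0 is 6 degrees), a list of three; "travel": the shift along the world's x, y, z in units of 30 mm (1.0 is 30 mm), a list of three; "fingers": the closure in counts, from 0 (fully open) to 255 (shut). A call has 1 to 8 rows; each row shifts and turns the pose as measured when the row begins; what a row does not reach is not made up. A row lasts 1/10 s, in which the tool goes at most 50 mm and 8.59 degrees, less where a joint would pass 70% of its speed; a pose out of reach is approached as far as the arm can. A call is refused whole if a number of a shift passes 1 or a number of a turn 1, either way. A call with a gripper value outside its range is refused whole. The fingers move at their own pace and stop on an object; "squeeze" is the grip in N (left out, the last holds). Time passes only in rows, so rows that do not move let the fingers close. It gives the time, the measured TCP pose, the force and the opening at its end, in the units of the state.
- observe(): the state, without advancing time (a new reading comes with each control period).
- get_image(name): name is "scene" or "top"; returns the picture (420x560x3 uint8, red, green, blue); there is no depth.
- calibration(name): a dict with "camera_matrix" (3x3 intrinsics, pixels), "position" and "rotation" of the camera in the world. Camera axes: x right, y down, z forward; pixel columns grow to the right and rows downward; lengths in m; the calibration is good to about 2 mm. A picture is of the moment at which its call begins. calibration takes no time and is no camera call.
- close_job(): hands the job in, once; it reports no verdict.
The state is a dict: "time_s": time; "q": joint angles; "qvel": joint speeds; "joint_efforts": joint torques, N m; "position": TCP position; "tool_rot": TCP orientation; "ft_force": force on the tool from outside, world axes, zero at the start; "wrist_torque": the same for the moment, N m; "grip_width": finger opening in m.
Only numpy, scipy, OpenCV 4.12 (cv2) and the standard library are available. Lean on these libraries where they do the work, as an engineer would, in place of code of your own. Each camera call takes 0.05 s, during which the arm holds its last target.

## Working session

There is one attempt and no reset: what is moved stays moved. The work goes in short steps, Python scripts to look and compute and a tool call to move; the robot and the scene stay as the last step left them, time stands still between calls to the robot, and variables do not carry over. Pictures are saved under pics/ and viewed, and the job is handed in when it is done.

Besides the shell and the picture viewer there is one more tool, called after ">>>" in YAML: its name, and indented under it one key for each argument. servo_tool: Moves the arm, as the interface text tells. Its arguments: {"type":"object","properties":{"commands":{"type":"array","items":{"type":"object","properties":{"delta_rot":{"type":"array","items":{"type":"number"}},"travel":{"type":"array","items":{"type":"number"}},"fingers":{"type":"number"}}}},"squeeze":{"type":"number"}},"required":["commands"]}

```bash
mkdir -p pics; python3 - <<'E'
from rig import observe,get_image,calibration
import cv2,numpy as np
for n in("scene","top"):
    im=get_image(n); cv2.imwrite(f"pics/{n}0.png",im[:,:,::-1]); np.save(f"pics/{n}0.npy",im)
    c=calibration(n); print(n,c)
print(observe())
E
```

```text
scene {'camera_matrix': array([[433.83500481,   0.        , 289.62970208],
       [  0.        , 433.83500481, 214.0716819 ],
       [  0.        ,   0.        ,   1.        ]]), 'position': array([1.1212176 , 0.63292534, 0.67009934]), 'rotation': array([[-0.65168872,  0.40603929, -0.64065116],
       [ 0.75836876,  0.33392985, -0.55979253],
       [-0.01336521, -0.8506603 , -0.52554583]])}
top {'camera_matrix': array([[390.55928188,   0.        , 281.34283074],
       [  0.        , 390.55928188, 204.97248157],
       [  0.        ,   0.        ,   1.        ]]), 'position': array([0.40189286, 0.05228222, 0.8297191 ]), 'rotation': array([[-0.00825589, -0.99886489,  0.04691237],
       [-0.99991521,  0.00777391, -0.01044736],
       [ 0.01007081, -0.04699465, -0.99884437]])}
{'time_s': 0.1, 'q': array([-7.83987979e+01,  2.18375198e+01,  7.43788323e+01,  7.08392058e-04,
        8.38589701e+01, -1.23350245e+01]), 'qvel': array([ 0.11189553, -0.01550717, -0.07832242, -0.00139749,  0.08340457,
       -0.10904885]), 'joint_efforts': array([ 4.17825737e-03, -4.49218905e+01, -2.31658924e+01, -1.74364541e-04,
        3.68355351e-03, -2.42013662e-07]), 'position': array([ 0.22309938, -0.50243309,  0.23077916]), 'tool_rot': array([[ 9.13998189e-01,  4.05718187e-01, -2.52326160e-04],
       [ 4.05718160e-01, -9.13997325e-01,  1.29023467e-03],
       [ 2.92846235e-04, -1.28164545e-03, -9.99999136e-01]]), 'ft_force': array([-0.24588947,  0.07650507,  0.35022632]), 'wrist_torque': array([0.03639223, 0.03490022, 0.03670287]), 'grip_width': 0.08540948138783691}
```

View pics/scene0.png

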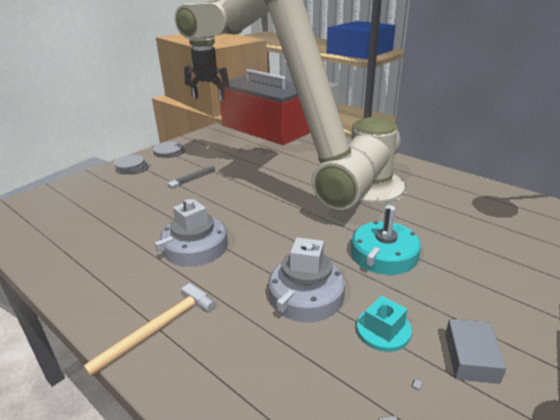

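View pics/top0.png

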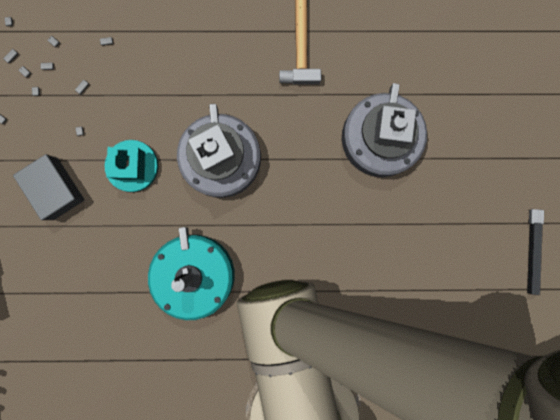

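The top view shows two grey housings, A at about (219,155) and B at (385,135). There is also a turquoise housing at (190,278) and a turquoise wheel at (131,165), neither of which is meant. I'll enlarge A and B.

```bash
python3 - <<'E'
import cv2,numpy as np
t=np.load("pics/top0.npy")[:,:,::-1]; s=np.load("pics/scene0.npy")[:,:,::-1]
a=cv2.resize(t[90:210,165:275],(400,436),interpolation=3);b=cv2.resize(t[75:195,330:440],(400,436),interpolation=3)
cv2.imwrite("pics/cropt.png",np.hstack([a,b]))
a=cv2.resize(s[225:325,260:360],(400,400),interpolation=3);b=cv2.resize(s[185:285,145:245],(400,400),interpolation=3)
cv2.imwrite("pics/crops.png",np.hstack([a,b]))
E
```

```text
(no output)
```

View pics/cropt.png

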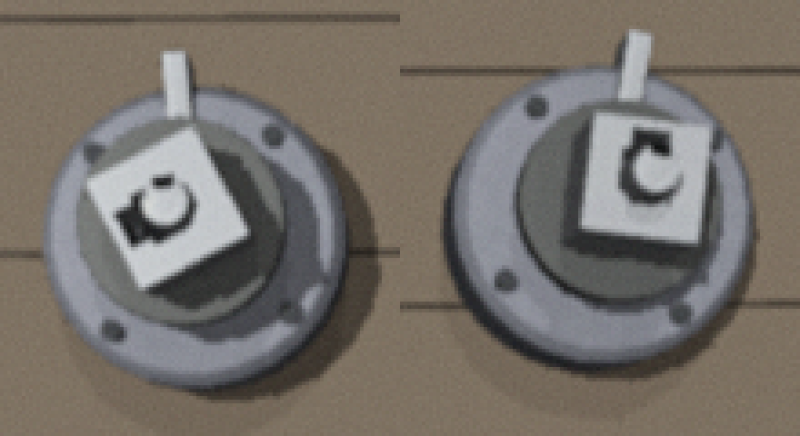

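View pics/crops.png

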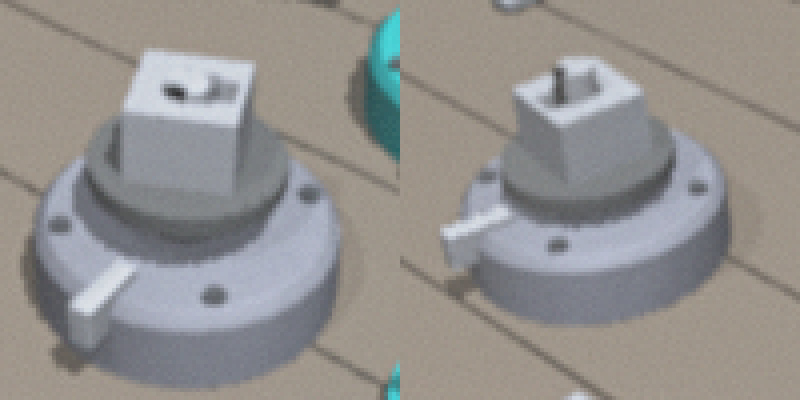

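```bash
python3 - <<'E'
import cv2,numpy as np
t=np.load("pics/top0.npy")[:,:,::-1]; s=np.load("pics/scene0.npy")[:,:,::-1]
a=cv2.resize(t[122:172,187:237],(400,400),interpolation=cv2.INTER_CUBIC);b=cv2.resize(s[235:275,285:325],(400,400),interpolation=cv2.INTER_CUBIC)
cv2.imwrite("pics/cropz.png",np.hstack([a,b]))
E
```

```text
(no output)
```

View pics/cropz.png

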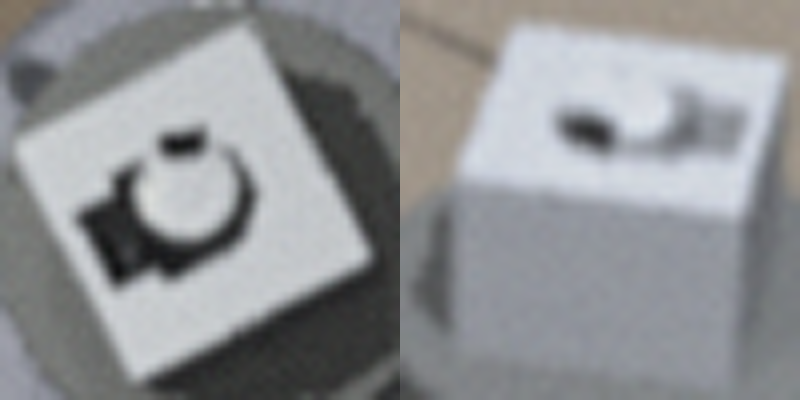

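```bash
cat > h.py <<'E'
import numpy as np,cv2
from rig import calibration
def ray(n,u,v,z):
    c=calibration(n);K=c["camera_matrix"];R=np.array(c["rotation"]);p=np.array(c["position"])
    d=R@np.linalg.inv(K)@np.array([u,v,1.]);return p+d*(z-p[2])/d[2]
def proj(n,P):
    c=calibration(n);q=np.array(c["rotation"]).T@(np.array(P)-c["position"]);q=c["camera_matrix"]@q;return q[:2]/q[2]
E
python3 - <<'E'
from h import *
t=np.load("pics/top0.npy");g=t.min(2)
for name,(x0,y0,x1,y1) in dict(A=(187,122,240,175),B=(375,98,425,152)).items():
    m=np.zeros_like(g);m[y0:y1,x0:x1]=(g[y0:y1,x0:x1]>175)*255
    cs,_=cv2.findContours(m,0,2);c=max(cs,key=cv2.contourArea)
    h=cv2.approxPolyDP(cv2.convexHull(c),3,True)[:,0]
    box=cv2.boxPoints(cv2.minAreaRect(c));z=.134 if name=="A" else .12
    P=np.array([ray("top",u,v,z) for u,v in box]);
    print(name,h.tolist(),np.round(box,1).tolist(),"\n",P.round(4)[:,:2].tolist(),"ctr",P.mean(0).round(4),"sides",np.linalg.norm(np.diff(P,axis=0),axis=1).round(4),
     "ang",[np.degrees(np.arctan2(*(P[i+1]-P[i])[1::-1])).round(1) for i in range(3)])
print("shaftA",ray("top",210,145.8,.138)," groove",ray("top",209.3,139.5,.138))
# lug A tip/root, z top of lug ~.05
for u,v in((213,106),(214.5,121)): print("lug",ray("top",u,v,.05))
# housing A contour: colour blue-ish
hsv=cv2.cvtColor(t,cv2.COLOR_RGB2HSV)
for name,(x0,y0,x1,y1) in dict(A=(165,95,275,210),B=(330,78,440,190)).items():
    b=(t[:,:,2].astype(int)-t[:,:,0])
    m=np.zeros_like(g);m[y0:y1,x0:x1]=((b>6)&(g>85))[y0:y1,x0:x1]*255
    m=cv2.morphologyEx(m,cv2.MORPH_OPEN,np.ones((3,3)))
    cs,_=cv2.findContours(m,0,2);c=max(cs,key=cv2.contourArea);c=cv2.convexHull(c)
    (u,v),r=cv2.minEnclosingCircle(c);e=cv2.fitEllipse(c);print(name,"circ",u,v,r,e,ray("top",u,v,.05),"R",np.linalg.norm(ray("top",u+r,v,.05)-ray("top",u,v,.05)))
E
```

```text
A [[217, 126], [231, 154], [204, 168], [189, 140]] [[188.10000610351562, 139.89999389648438], [217.1999969482422, 124.5999984741211], [232.3000030517578, 153.3000030517578], [203.3000030517578, 168.60000610351562]] 
 [[0.5527, 0.2112], [0.5802, 0.1591], [0.5279, 0.1321], [0.5007, 0.184]] ctr [0.5404 0.1716 0.134 ] sides [0.0588 0.0589 0.0586] ang [np.float64(-62.2), np.float64(-152.6), np.float64(117.6)]
B [[384, 107], [413, 110], [410, 140], [381, 136]] [[380.1000061035156, 136.6999969482422], [383.70001220703125, 106.5], [414.29998779296875, 110.19999694824219], [410.6000061035156, 140.39999389648438]] 
 [[0.5595, -0.1378], [0.6158, -0.1456], [0.6086, -0.2021], [0.5523, -0.194]] ctr [ 0.584  -0.1699  0.12  ] sides [0.0569 0.0569 0.0569] ang [np.float64(-7.9), np.float64(-97.2), np.float64(171.8)]
shaftA [0.54096263 0.17135169 0.138     ]  groove [0.55230241 0.1726017  0.138     ]
lug [0.63965104 0.18047828 0.05      ]
lug [0.60900185 0.17746152 0.05      ]
A circ 217.2864532470703 154.80125427246094 40.282447814941406 ((216.54214477539062, 155.04379272460938), (78.41212463378906, 79.89736938476562), 161.02810668945312) [0.54034324 0.17189267 0.05      ] R 0.08082295636222248
B circ 384.3852233886719 133.87086486816406 40.234375 ((384.0848388671875, 133.66949462890625), (78.16999053955078, 79.88379669189453), 140.22702026367188) [ 0.5807727  -0.16535718  0.05      ] R 0.08163939762818485
```

A is the wheel to seat. Its hub appears larger, so it sits higher, and its keyway faces about 118° while the lug and groove both point to about 6°. That makes it about 112° CCW, not the 40–80° stated. B's keyway lines up with its lug at about −8°, so B is home. A's axis is at about (0.5405, 0.1715), and hub, shaft and housing all agree on that. I'll move over A with the jaws along 27.6°, which leaves joint 6 room for the turn.

>>> servo_tool:
  commands:
    - {"travel": [0.44,0.94,0],"delta_rot": [0,0,0.65],"fingers": 0}
    - {"travel": [0.44,0.94,0],"delta_rot": [0,0,0.65],"fingers": 0}
    - {"travel": [0.44,0.94,0],"delta_rot": [0,0,0.65],"fingers": 0}
    - {"travel": [0.44,0.94,0],"delta_rot": [0,0,0.65],"fingers": 0}
    - {"travel": [0.44,0.94,0],"delta_rot": [0,0,0.65],"fingers": 0}
    - {"travel": [0.44,0.94,0],"delta_rot": [0,0,0.65],"fingers": 0}
    - {"travel": [0.44,0.94,0],"delta_rot": [0,0,0.65],"fingers": 0}
    - {"travel": [0.44,0.94,0],"delta_rot": [0,0,0.65],"fingers": 0}

```text
time_s: 0.9
position: [0.3292, -0.2699, 0.2273]
tool_rot: [[0.559, 0.829, -0.005], [0.829, -0.559, 0.006], [0.002, -0.007, -1.0]]
ft_force: [0.0, -0.9, -0.6]
grip_width: 0.0853
```

>>> servo_tool:
  commands:
    - {"travel": [0.44,0.94,0.05],"delta_rot": [0,0,0.65]}
    - {"travel": [0.44,0.94,0.05],"delta_rot": [0,0,0.65]}
    - {"travel": [0.44,0.94,0.02],"delta_rot": [0,0,0.65]}
    - {"travel": [0.44,0.94,0.02],"delta_rot": [0,0,0.65]}
    - {"travel": [0.44,0.94,0.02],"delta_rot": [0,0,0.65]}
    - {"travel": [0.44,0.94,0.02],"delta_rot": [0,0,0.65]}
    - {"travel": [0.44,0.94,0.02],"delta_rot": [0,0,0.65]}
    - {"travel": [0.44,0.94,0],"delta_rot": [0,0,0.65]}

```text
validation failed for argument at $.co...
```

>>> servo_tool:
  commands:
    - {"travel": [0.44,0.94,0],"delta_rot": [0,0,0.65]}
    - {"travel": [0.44,0.94,0],"delta_rot": [0,0,0.65]}
    - {"travel": [0.44,0.94,0],"delta_rot": [0,0,0.65]}
    - {"travel": [0.44,0.94,0],"delta_rot": [0,0,0.65]}
    - {"travel": [0.44,0.94,0],"delta_rot": [0,0,0.65]}
    - {"travel": [0.44,0.8,0],"delta_rot": [0,0,0.65]}
    - {"travel": [0.44,0.5,0],"delta_rot": [0,0,0.65]}
    - {"travel": [0,0,0],"delta_rot": [0,0,0]}

```text
validation failed for argument at $.co...
```

Fingers is needed in every row.

>>> servo_tool:
  commands:
    - {"travel": [0.44,0.94,0.05],"delta_rot": [0,0,0.65],"fingers": 0}
    - {"travel": [0.44,0.94,0.05],"delta_rot": [0,0,0.65],"fingers": 0}
    - {"travel": [0.44,0.94,0.02],"delta_rot": [0,0,0.65],"fingers": 0}
    - {"travel": [0.44,0.94,0.02],"delta_rot": [0,0,0.65],"fingers": 0}
    - {"travel": [0.44,0.94,0.02],"delta_rot": [0,0,0.65],"fingers": 0}
    - {"travel": [0.44,0.94,0.02],"delta_rot": [0,0,0.65],"fingers": 0}
    - {"travel": [0.44,0.94,0.02],"delta_rot": [0,0,0.65],"fingers": 0}
    - {"travel": [0.44,0.94,0],"delta_rot": [0,0,0.65],"fingers": 0}

```text
time_s: 1.7
position: [0.4366, -0.0334, 0.2323]
tool_rot: [[0.027, 1.0, -0.01], [1.0, -0.027, 0.004], [0.003, -0.01, -1.0]]
ft_force: [0.1, -0.4, -0.3]
grip_width: 0.0853
```

>>> servo_tool:
  commands:
    - {"travel": [0.5,0.97,0],"delta_rot": [0,0,0.68],"fingers": 0}
    - {"travel": [0.5,0.97,0],"delta_rot": [0,0,0.68],"fingers": 0}
    - {"travel": [0.5,0.97,0],"delta_rot": [0,0,0.68],"fingers": 0}
    - {"travel": [0.5,0.97,0],"delta_rot": [0,0,0.68],"fingers": 0}
    - {"travel": [0.5,0.97,0],"delta_rot": [0,0,0.68],"fingers": 0}
    - {"travel": [0.5,0.97,0],"delta_rot": [0,0,0.68],"fingers": 0}
    - {"travel": [0.3,0.6,0],"delta_rot": [0,0,0.6],"fingers": 0}
    - {"travel": [0,0,0],"delta_rot": [0,0,0],"fingers": 0}

```text
time_s: 2.5
position: [0.5379, 0.1716, 0.2294]
tool_rot: [[-0.471, 0.882, -0.016], [0.882, 0.471, -0.002], [0.005, -0.015, -1.0]]
ft_force: [0.1, -0.6, 0.3]
grip_width: 0.0856
```

```bash
cat > st.py <<'E'
from rig import observe
import numpy as np
o=observe();R=o["tool_rot"];print(o["time_s"],o["position"].round(4),"yaw",np.degrees(np.arctan2(R[1,0],R[0,0])).round(1),"z",R[:,2].round(3),"q",o["q"].round(1),"F",o["ft_force"].round(1),"T",o["wrist_torque"].round(2),"w",round(o["grip_width"],4))
E
cat > pic.py <<'E'
import sys,cv2,numpy as np
from rig import get_image
n=sys.argv[1];s=get_image("scene");np.save(f"pics/s{n}.npy",s);cv2.imwrite(f"pics/s{n}.png",cv2.resize(s[165:325,240:400,::-1],(560,560),interpolation=2))
E
python3 st.py; python3 pic.py 1
```

```text
2.5 [0.5379 0.1716 0.2294] yaw 118.1 z [-0.016 -0.002 -1.   ] q [  5.7  23.8  71.5  -0.   85.7 -22.4] F [ 0.1 -0.6  0.3] T [-0.03 -0.04 -0.01] w 0.0856
```

View pics/s1.png

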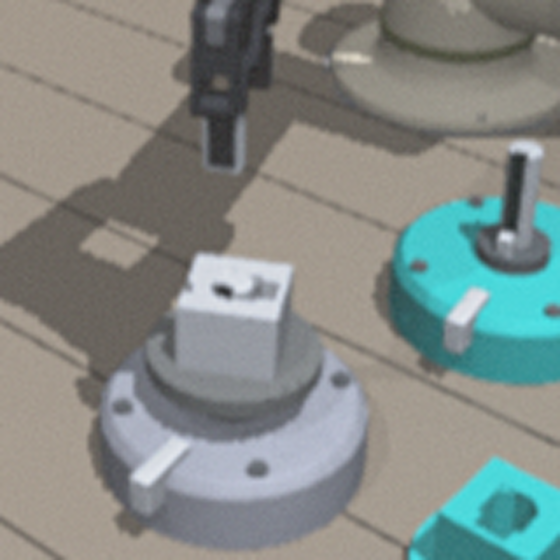

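>>> servo_tool:
  commands:
    - {"travel": [0.09,0,-0.9],"delta_rot": [0,-0.15,0],"fingers": 0}
    - {"travel": [0,0,-0.9],"delta_rot": [0,0,0],"fingers": 0}
    - {"travel": [0,0,-0.9],"delta_rot": [0,0,0],"fingers": 0}
    - {"travel": [0,0,-0.9],"delta_rot": [0,0,0],"fingers": 0}
    - {"travel": [0,0,-0.5],"delta_rot": [0,0,0],"fingers": 0}
    - {"travel": [0,0,0],"delta_rot": [0,0,0],"fingers": 0}

```text
time_s: 3.15
position: [0.5375, 0.1644, 0.1032]
tool_rot: [[-0.457, 0.89, 0.0], [0.89, 0.457, -0.004], [-0.004, -0.002, -1.0]]
ft_force: [-0.1, 0.5, 0.5]
grip_width: 0.085
```

```bash
python3 st.py; python3 pic.py 2
```

```text
3.15 [0.5375 0.1644 0.1032] yaw 117.2 z [ 0.    -0.004 -1.   ] q [  5.1  30.1  83.4  -0.3  66.6 -22. ] F [-0.1  0.5  0.5] T [ 0.   -0.06 -0.02] w 0.085
```

View pics/s2.png

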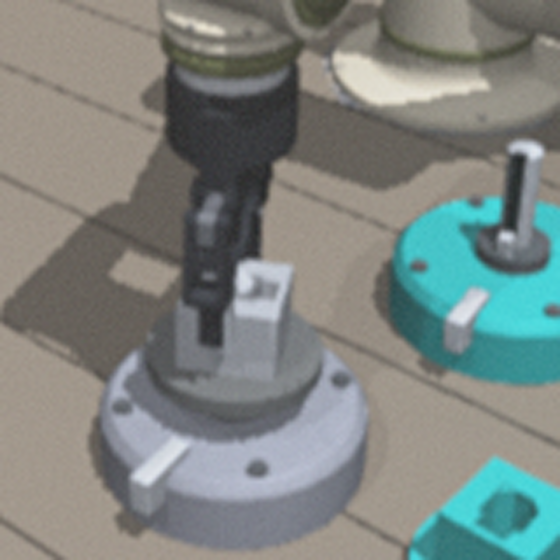

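>>> servo_tool:
  commands:
    - {"travel": [0.1,0.24,-0.2],"delta_rot": [0,0,0],"fingers": 0}
    - {"travel": [0,0,-0.1],"delta_rot": [0,0,0],"fingers": 40}
    - {"travel": [0,0,0],"delta_rot": [0,0,0],"fingers": 50}

```text
time_s: 3.5
position: [0.5423, 0.1714, 0.0974]
tool_rot: [[-0.455, 0.891, 0.006], [0.891, 0.455, -0.004], [-0.006, 0.004, -1.0]]
ft_force: [-0.5, -0.7, 0.4]
grip_width: 0.0684
```

```bash
python3 st.py
```

```text
3.5 [0.5423 0.1714 0.0974] yaw 117.1 z [ 0.006 -0.004 -1.   ] q [  5.7  30.9  82.9  -0.3  65.8 -21.2] F [-0.5 -0.7  0.4] T [-0.04  0.01 -0.01] w 0.0684
```

>>> servo_tool:
  commands:
    - {"travel": [-0.05,0,-0.12],"delta_rot": [0,0,0],"fingers": 65}
    - {"travel": [0,0,0],"delta_rot": [0,0,0],"fingers": 120}
    - {"travel": [0,0,0],"delta_rot": [0,0,0],"fingers": 120}
    - {"travel": [0,0,0],"delta_rot": [0,0,0],"fingers": 120}
  squeeze: 40

```text
time_s: 3.9
position: [0.5416, 0.1719, 0.0946]
tool_rot: [[-0.455, 0.89, 0.01], [0.89, 0.455, -0.003], [-0.007, 0.007, -1.0]]
ft_force: [0.8, 0.8, -0.7]
grip_width: 0.0597
```

```bash
python3 st.py; python3 pic.py 3
```

```text
3.9 [0.5416 0.1719 0.0946] yaw 117.1 z [ 0.01  -0.003 -1.   ] q [  5.8  31.   83.3  -0.3  65.1 -21.2] F [ 0.8  0.8 -0.7] T [ 0.11 -0.29  0.06] w 0.0597
```

View pics/s3.png

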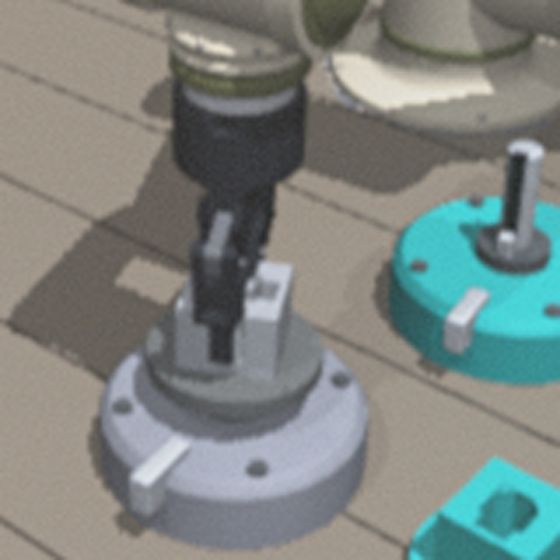

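>>> servo_tool:
  commands:
    - {"travel": [0,0,0.05],"delta_rot": [0,0,0],"fingers": 120}
    - {"travel": [0,0,0],"delta_rot": [0,0,-0.6],"fingers": 120}
    - {"travel": [0,0,0],"delta_rot": [0,0,-0.6],"fingers": 120}
    - {"travel": [0,0,0],"delta_rot": [0,0,-0.6],"fingers": 120}
    - {"travel": [0,0,0],"delta_rot": [0,0,-0.6],"fingers": 120}
    - {"travel": [0,0,0],"delta_rot": [0,0,0],"fingers": 120}

```text
time_s: 4.55
position: [0.5416, 0.173, 0.0947]
tool_rot: [[-0.21, 0.978, 0.007], [0.978, 0.21, -0.003], [-0.004, 0.007, -1.0]]
ft_force: [1.4, -1.0, -2.7]
grip_width: 0.0596
```

```bash
python3 st.py
```

```text
4.55 [0.5416 0.173  0.0947] yaw 102.1 z [ 0.007 -0.003 -1.   ] q [ 5.9 31.1 83.2 -0.2 65.3 -6.2] F [ 1.4 -1.  -2.7] T [ 0.03 -0.21  0.04] w 0.0596
```

Forces are low and the wheel turns freely.

>>> servo_tool:
  commands:
    - {"travel": [-0.03,-0.05,0.03],"delta_rot": [0,0,-0.8],"fingers": 120}
    - {"travel": [0,0,0],"delta_rot": [0,0,-0.8],"fingers": 120}
    - {"travel": [0,0,0],"delta_rot": [0,0,-0.8],"fingers": 120}
    - {"travel": [0,0,0],"delta_rot": [0,0,-0.8],"fingers": 120}
    - {"travel": [0,0,0],"delta_rot": [0,0,-0.8],"fingers": 120}
    - {"travel": [0,0,0],"delta_rot": [0,0,-0.8],"fingers": 120}
    - {"travel": [0,0,0],"delta_rot": [0,0,-0.8],"fingers": 120}
    - {"travel": [0,0,0],"delta_rot": [0,0,0],"fingers": 120}

```text
time_s: 5.35
position: [0.5418, 0.1735, 0.0947]
tool_rot: [[0.373, 0.928, 0.008], [0.928, -0.373, -0.003], [0.0, 0.008, -1.0]]
ft_force: [2.2, 0.2, -2.5]
grip_width: 0.0596
```

```bash
python3 st.py; python3 pic.py 4
```

```text
5.35 [0.5418 0.1735 0.0947] yaw 68.1 z [ 0.008 -0.003 -1.   ] q [ 5.9 31.1 83.1 -0.2 65.4 28. ] F [ 2.2  0.2 -2.5] T [ 0.01 -0.26  0.03] w 0.0596
```

View pics/s4.png

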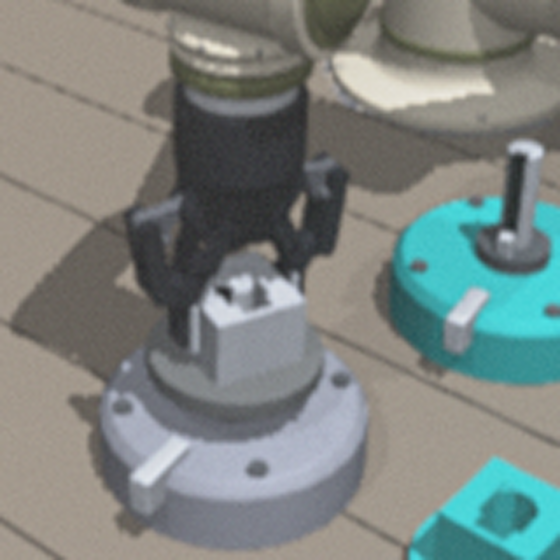

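>>> servo_tool:
  commands:
    - {"travel": [-0.03,-0.06,0],"delta_rot": [0,0,-0.8],"fingers": 120}
    - {"travel": [0,0,0],"delta_rot": [0,0,-0.8],"fingers": 120}
    - {"travel": [0,0,0],"delta_rot": [0,0,-0.8],"fingers": 120}
    - {"travel": [0,0,0],"delta_rot": [0,0,-0.8],"fingers": 120}
    - {"travel": [0,0,0],"delta_rot": [0,0,-0.8],"fingers": 120}
    - {"travel": [0,0,0],"delta_rot": [0,0,-0.8],"fingers": 120}
    - {"travel": [0,0,0],"delta_rot": [0,0,-0.8],"fingers": 120}
    - {"travel": [0,0,0],"delta_rot": [0,0,0],"fingers": 120}

```text
time_s: 6.2
position: [0.5411, 0.173, 0.0948]
tool_rot: [[0.821, 0.571, 0.007], [0.571, -0.821, -0.004], [0.003, 0.007, -1.0]]
ft_force: [0.6, -0.4, -2.0]
grip_width: 0.0594
```

```bash
python3 st.py
```

```text
6.2 [0.5411 0.173  0.0948] yaw 34.8 z [ 0.007 -0.004 -1.   ] q [ 5.9 31.  83.2 -0.3 65.4 61.2] F [ 0.6 -0.4 -2. ] T [-0.07 -0.34 -0.03] w 0.0594
```

Another 29° remains.

>>> servo_tool:
  commands:
    - {"travel": [0,-0.04,0],"delta_rot": [0,0,-0.7],"fingers": 120}
    - {"travel": [0,0,0],"delta_rot": [0,0,-0.7],"fingers": 120}
    - {"travel": [0,0,0],"delta_rot": [0,0,-0.7],"fingers": 120}
    - {"travel": [0,0,0],"delta_rot": [0,0,-0.7],"fingers": 120}
    - {"travel": [0,0,0],"delta_rot": [0,0,-0.7],"fingers": 120}
    - {"travel": [0,0,0],"delta_rot": [0,0,-0.7],"fingers": 120}
    - {"travel": [0,0,0],"delta_rot": [0,0,-0.7],"fingers": 120}
    - {"travel": [0,0,0],"delta_rot": [0,0,0],"fingers": 120}

```text
time_s: 7.0
position: [0.5394, 0.1732, 0.0924]
tool_rot: [[0.994, 0.112, 0.0], [0.112, -0.994, -0.002], [-0.0, 0.002, -1.0]]
ft_force: [3.2, -0.5, -5.6]
grip_width: 0.0598
```

```bash
python3 st.py; python3 pic.py 5
```

```text
7.0 [0.5394 0.1732 0.0924] yaw 6.4 z [ 0.    -0.002 -1.   ] q [ 5.9 31.2 83.4 -0.1 65.4 89.5] F [ 3.2 -0.5 -5.6] T [-0.09 -0.63 -0.04] w 0.0598
```

View pics/s5.png

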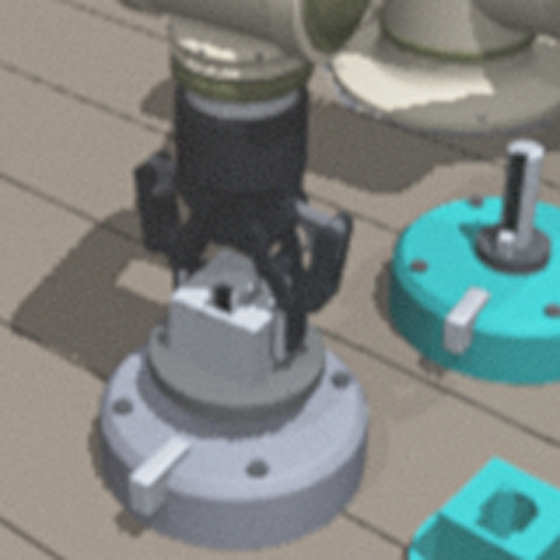

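The keyway now faces the lug. The gripper carries the wheel's full weight (−5.6 N), so it is no longer resting on the key. I'll lower it.

>>> servo_tool:
  commands:
    - {"travel": [0.03,-0.05,-0.1],"delta_rot": [0,0,0],"fingers": 120}
    - {"travel": [0,0,-0.1],"delta_rot": [0,0,0],"fingers": 120}
    - {"travel": [0,0,-0.1],"delta_rot": [0,0,0],"fingers": 120}
    - {"travel": [0,0,-0.1],"delta_rot": [0,0,0],"fingers": 120}

```text
time_s: 7.45
position: [0.5402, 0.1704, 0.0808]
tool_rot: [[0.993, 0.122, -0.0], [0.122, -0.993, -0.004], [-0.001, 0.004, -1.0]]
ft_force: [-7.5, -9.9, 26.6]
grip_width: 0.0597
```

```bash
python3 st.py
```

```text
7.45 [0.5402 0.1704 0.0808] yaw 7.0 z [-0.    -0.004 -1.   ] q [ 5.6 32.1 84.1 -0.3 63.9 88.8] F [-7.5 -9.9 26.6] T [-1.36  1.3   0.05] w 0.0597
```

It dropped about 14 mm from the resting height (0.0947 → 0.0808) and met the shoulder. I'll release it and back off upward.

>>> servo_tool:
  commands:
    - {"travel": [0,0,0.05],"delta_rot": [0,0,0],"fingers": 120}
    - {"travel": [0,0,0],"delta_rot": [0,0,0],"fingers": 60}
    - {"travel": [0,0,0.05],"delta_rot": [0,0,0],"fingers": 0}
    - {"travel": [0,0,0],"delta_rot": [0,0,0],"fingers": 0}
    - {"travel": [0,0,0],"delta_rot": [0,0,0],"fingers": 0}
    - {"travel": [0,0,0],"delta_rot": [0,0,0],"fingers": 0}

```text
time_s: 8.05
position: [0.54, 0.1703, 0.0849]
tool_rot: [[0.992, 0.124, 0.0], [0.124, -0.992, -0.005], [-0.0, 0.005, -1.0]]
ft_force: [-0.6, 0.3, 0.2]
grip_width: 0.0855
```

```bash
python3 st.py
```

```text
8.05 [0.54   0.1703 0.0849] yaw 7.1 z [ 0.    -0.005 -1.   ] q [ 5.6 31.7 83.9 -0.3 64.4 88.6] F [-0.6  0.3  0.2] T [ 0.05  0.02 -0.01] w 0.0855
```

>>> servo_tool:
  commands:
    - {"travel": [0,0,0.4],"delta_rot": [0,0,0],"fingers": 0}
    - {"travel": [0,0,0.6],"delta_rot": [0,0,0],"fingers": 0}
    - {"travel": [0,0,0.8],"delta_rot": [0,0,0],"fingers": 0}
    - {"travel": [0,0,0.8],"delta_rot": [0,0,0],"fingers": 0}
    - {"travel": [0,0,0.8],"delta_rot": [0,0,0],"fingers": 0}
    - {"travel": [0,0,0.8],"delta_rot": [0,0,0],"fingers": 0}
    - {"travel": [-0.5,-0.8,0.5],"delta_rot": [0,0,0],"fingers": 0}
    - {"travel": [-0.5,-0.8,0.5],"delta_rot": [0,0,0],"fingers": 0}

```text
time_s: 8.85
position: [0.5084, 0.1229, 0.2507]
tool_rot: [[0.992, 0.128, -0.0], [0.128, -0.992, -0.005], [-0.001, 0.004, -1.0]]
ft_force: [-0.4, 0.3, 0.6]
grip_width: 0.0854
```

>>> servo_tool:
  commands:
    - {"travel": [-0.5,-0.9,0],"delta_rot": [0,0,0],"fingers": 0}
    - {"travel": [-0.5,-0.9,0],"delta_rot": [0,0,0],"fingers": 0}
    - {"travel": [-0.5,-0.9,0],"delta_rot": [0,0,0],"fingers": 0}
    - {"travel": [-0.5,-0.9,0],"delta_rot": [0,0,0],"fingers": 0}
    - {"travel": [-0.5,-0.9,0],"delta_rot": [0,0,0],"fingers": 0}
    - {"travel": [0,-0.9,0],"delta_rot": [0,0,0],"fingers": 0}
    - {"travel": [0,-0.9,0],"delta_rot": [0,0,0],"fingers": 0}
    - {"travel": [0,0,0],"delta_rot": [0,0,0],"fingers": 0}

```text
time_s: 9.65
position: [0.4278, -0.0738, 0.2614]
tool_rot: [[0.992, 0.127, 0.014], [0.128, -0.992, -0.008], [0.013, 0.01, -1.0]]
ft_force: [0.6, -0.2, -0.9]
grip_width: 0.0853
```

```bash
python3 st.py; python3 - <<'E'
from rig import get_image
from h import *
t=get_image("top");s=get_image("scene");np.save("pics/topf.npy",t);np.save("pics/scenef.npy",s)
a=cv2.resize(t[90:210,165:285,::-1],(400,400),interpolation=2);b=cv2.resize(s[205:325,245:365,::-1],(400,400),interpolation=2)
cv2.imwrite("pics/fin.png",np.hstack([a,b]));cv2.imwrite("pics/topf.png",t[:,:,::-1])
g=t.min(2);m=np.zeros_like(g);m[122:175,187:240]=(g[122:175,187:240]>175)*255
cs,_=cv2.findContours(m,0,2);c=max(cs,key=cv2.contourArea);box=cv2.boxPoints(cv2.minAreaRect(c))
for z in(.12,.134):
  P=np.array([ray("top",u,v,z) for u,v in box]);print(z,P.mean(0).round(4),np.linalg.norm(np.diff(P,axis=0),axis=1).round(4),np.degrees(np.arctan2(*(P[1]-P[0])[1::-1])).round(1))
E
```

```text
9.65 [ 0.4278 -0.0738  0.2614] yaw 7.3 z [ 0.014 -0.008 -1.   ] q [-25.4   8.3  88.3  -0.1  82.5  57.3] F [ 0.6 -0.2 -0.9] T [-0.   -0.01  0.02] w 0.0853
0.12 [0.5401 0.17   0.12  ] [0.0571 0.057  0.0569] -83.1
0.134 [0.5373 0.1677 0.134 ] [0.056  0.0559 0.0558] -83.1
```

View pics/fin.png

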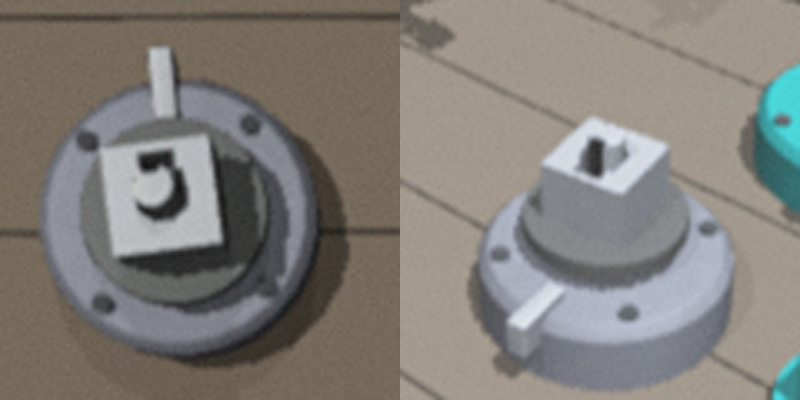

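View pics/topf.png

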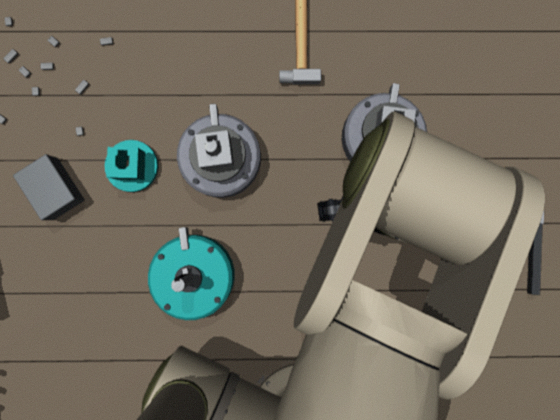

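```bash
python3 - <<'E'
import numpy as np
a=np.load("pics/scene0.npy").astype(int);b=np.load("pics/scenef.npy").astype(int)
print(np.abs(a-b)[195:240,160:225].mean(2).max(), np.abs(a-b)[195:240,160:225].mean())
from rig import close_job
print(close_job())
E
```

```text
53.333333333333336 5.19008547008547
the job is handed in; nothing more can be done
None
```

The high wheel is now seated on its key and the job is handed in. The handover reports no verdict, so this rests on my own last checks.

**What I did:** I gripped the wheel by its square hub and turned it about 111° clockwise. Near alignment the gripper took the wheel's full weight, so it was clear of the key. I then lowered it about 14 mm until it met the shoulder, released it and backed away, finishing at about 9.8 s.

**Last checks on the high wheel:**
- **Height:** the hub top measures 57.0 mm across at home height, against 56.9 mm for the home wheel, and the shaft sticks out above the hub.
- **Centring:** its centre is within about 2 mm of the spindle axis.
- **Keyway:** it faces about 7°, while the lug and groove point to 5–6°.
- **Robot:** the arm was clear of it, with no meaningful force reading.

**What disagreed or stayed unclear:**
- **Starting offset:** I measured about 112° counter-clockwise of the key, not the stated 40–80°. I trusted the images because the lug and groove agreed, and the drop confirmed it.
- **Force on lowering:** contact with the shoulder briefly reached about 27 N upward, under the limits.
- **Home wheel:** the arm went over it but never came near touching it. In the final top view the arm hid part of it. The before-and-after difference of the scene view around it was small on average (5 grey levels) but peaked at 53. I put that down to noise and the arm's shadow and did not look closer before handing in, so "unmoved" is not strictly proven by the pictures.

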